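Roll down a cap strip on a sprung sample block

ROBOT

A 7-joint arm with a two-finger parallel gripper is mounted at the origin on a cart in front of the work surface, level with it; the furniture and walls round the work are solid. World frame = base frame: x ahead of the robot, y to its left, z up, the work surface at z = 0. Lengths are in m, angles in rad, forces in N, time in s.
With the tool pointing down it reaches from about 0.4 to 0.85 m from the base axis. Payload 10.4 kg.
Tool frame: the origin (TCP) lies on the centre line of the jaws, within the pads' length; the fingertips stand 11 mm ahead of it and the grasp point (between the pads) lies 8 mm behind it (manip.finger_overhang is the distance from the TCP to the fingertips, in m); z points along the fingers, y is the line along which they close (so a half turn about z gives the same grasp; the last joint's range is limited). The gripper opens to 85 mm and grips with 20 to 120 N. Pads are 22 mm wide; open, the fingers measure 114 mm over their backs; the gripper's body (76 mm by 85 mm) begins 54 mm behind the grasp point. The pads swing forward as they close: fully open they stand 13 mm farther back than shut.
Start: joints at [-1.295, 0.332, -0.065, 1.46, 0.022, 1.35, -0.088], TCP at [0.184, 0.597, 0.242] pointing down, gripper open.
Joint ranges: [-2.6, 2.6], [-0.5, 2.12], [-1.47, 1.34], [0.16, 2.42], [-1.27, 4.41], [0.06, 2.06], [-2.6, 2.6]. Speed limits (rad/s): [2.22, 2.22, 2.79, 2.79, 3.14, 3.14, 3.14].

INTERFACE

Orientations are given as a unit quaternion [x, y, z, w].
In Python, from workcell import manip, imaging, workorder gives the robot as it stands.
- The arm moves only by the tool jog_arm, never from a script. Its argument "deltas" is a list of rows, each an object with "gripper": the opening, from 0 (shut) to 1 (fully open); "offset": the shift along the tool's x, y, z in m, a list of three; "rotation": the turn, a rotation vector about the tool's x, y, z in degrees, a list of three. In form: [{"gripper": gripper, "offset": [tx, ty, tz], "rotation": [ax, ay, az]}, ...]. A call has 1 to 20 rows; each row shifts and turns the commanded pose from where the row before left it, along the tool's axes as they then stand; what a row does not reach is not made up. A row lasts 1/10 s, in which the tool goes at most 50 mm and 8.59 degrees, less where a joint would pass 70% of its speed; a pose out of reach is approached as far as the arm can. A call with a gripper value outside its range is refused whole. The fingers move at their own pace and stop on an object; "newtons" is the grip in N (left out, the last holds). Time passes only in rows, so rows that do not move let the fingers close. It gives the time, the measured TCP pose, the force, the opening and the grip force at its end, in the units of the state.
- manip.get_obs(): the state, without advancing time (a new reading comes with each control period).
- imaging.camera(name): name is "side" or "top" or "wrist"; returns the picture (480x640x3 uint8, blue, green, red); there is no depth.
- imaging.camera_model(name): a dict with "camera_matrix" (3x3 intrinsics, pixels), "world_to_cam" (4x4, takes a point from world to camera coordinates); the wrist camera has in their place "hand_eye" (4x4, takes a point from camera to tool coordinates, whose origin is the TCP and whose axes are the flange's). Camera axes: x right, y up, looking along -z (the intrinsics and any distortion apply to the point x, -y, -z); pixel columns grow to the right and rows downward; lengths in m; the calibration is good to about 2 mm. A picture is of the moment at which its call begins: read the wrist's pose just before it. camera_model takes no time and is no camera call.
- workorder.hand_in(): hands the job in; it is judged then, once.
The state is a dict: "clock": time; "joint_pos": joint angles; "joint_velocities": joint speeds; "tau": joint torques, N m; "position": TCP position; "ee_rot": TCP orientation; "ft_force": force on the tool from outside, world axes, zero at the start; "torque": the same for the moment, N m; "grip_width": opening from 0.0 (shut) to 1.0 (fully open); "grasp_force": force on a finger pad.
Only numpy, scipy, OpenCV 4.12 (cv2) and the standard library are available. Lean on these libraries where they do the work, as an engineer would, in place of code of your own. Each camera call takes 0.05 s, during which the arm holds its last target. There are 200 camera calls.

TASK

Take the hand roller out of its dock and roll it along the orange cap strip on the edge of the white sample block, with firm pressure, until all eight caps are fully down. The block floats on soft mounts and rocks, so feel for the pressure as you go: about 18 N, never more than 35 N, and press only with the roller, not with the gripper. Then put the roller back upright in its dock, fully home, and leave the other things on the bench where they are.

Things in the scene. Friction and masses are not known exactly. Their poses are not given: they have to be found in the camera images.
- cradle: Fixed grey base plate 110 (x) x 220 (y) x 10 under the white sample block (80 x 176, deck 59 above the bench when unloaded, on a 90 x 190 tray). Origin at the centre of its underside on the bench, z up, y along the cap strip; turned at most 0.35 rad. The orange strip runs along the block's long edge at cradle x = -27; two rows of blue caps already down (2 above the deck) at x = +2 and +24.
- pivot (a point): fixed point 37 above the cradle's underside: the block's rocking axis (cradle x) passes here. The block floats: it sinks as a spring of 5000 N/m (at most 12 mm) and rocks about this axis as a torsion spring of 7 N m/rad (at most 0.24 rad); level when unloaded. So 18 N on an end cap lowers that cap about 16 mm and tips the block 10 degrees; 18 N in the middle lowers it 4 mm.
- strip_a (a point): centre of the top face of the end cap cap0 (cradle y = -70) when fully down and the block unloaded: 63 above the bench. Fixed to the cradle base. Axes as the cradle.
- strip_b (a point): the same for the other end cap cap7 (cradle y = +70).
- cap0 (a joint): how far cap 0 of the orange strip is pushed down, m: 0 = standing 6 mm proud, 0.006 = fully down. Eight caps in a row at 20 mm pitch along cradle y, each 18 (x) x 19.4 (y) mm, top 4 mm above the deck when down; a cap starts between 0 and 0.002. Each slides straight down with stiff friction: it moves only under more than 11 N on that cap and stays where it is left.
- cap1 (a joint): how far cap 1 of the orange strip is pushed down, m: 0 = standing 6 mm proud, 0.006 = fully down. Centre at cradle y = -50 mm, like cap0.
- cap2 (a joint): how far cap 2 of the orange strip is pushed down, m: 0 = standing 6 mm proud, 0.006 = fully down. Centre at cradle y = -30 mm, like cap0.
- cap3 (a joint): how far cap 3 of the orange strip is pushed down, m: 0 = standing 6 mm proud, 0.006 = fully down. Centre at cradle y = -10 mm, like cap0.
- cap4 (a joint): how far cap 4 of the orange strip is pushed down, m: 0 = standing 6 mm proud, 0.006 = fully down. Centre at cradle y = 10 mm, like cap0.
- cap5 (a joint): how far cap 5 of the orange strip is pushed down, m: 0 = standing 6 mm proud, 0.006 = fully down. Centre at cradle y = 30 mm, like cap0.
- cap6 (a joint): how far cap 6 of the orange strip is pushed down, m: 0 = standing 6 mm proud, 0.006 = fully down. Centre at cradle y = 50 mm, like cap0.
- cap7 (a joint): how far cap 7 of the orange strip is pushed down, m: 0 = standing 6 mm proud, 0.006 = fully down. Centre at cradle y = 70 mm, like cap0.
- roller: Hand roller, 113 high, 0.28 to 0.46 kg. Origin at its foot, the lowest point of the wheel; z up, y along the axle, x the rolling direction. Black wheel radius 24, width 34, axle at z = 24, between aluminium fork cheeks (outer width 50 in y, 16 in x, z 11 to 57) under a 76 x 76 shoulder plate, z 56 to 64. Starts standing in the dock.
- handle (a point): middle of the roller's green handle, 87 above the roller's origin; handle 28 thick in roller x (grip across this) x 54 long in y, z 64 (on the shoulder plate) to 110, with a black pad on top to z = 113
- wheel (a joint): turn of the roller's wheel on its axle, rad, free running, starts at 0; 1 rad is 24 mm of rolling
- dock: Fixed yellow box, open at the top, 68 (x) x 70 (y) x 64 high, walls 5 (opening 58 x 60), on a foot 94 x 94 x 6; origin at the centre of its underside on the bench. The roller hangs in it with the shoulder plate on the rim: roller origin then 8 mm above the dock's origin, roller x along dock x, either way round, 5 mm play each way. Turned at most 0.4 rad.
- tip_box: clear pipette tip box, 96x122x100, bystander at the back left; loose, origin under its centre; not to be moved
- rack_blue_b: blue tube rack, 78x129x65, bystander at the right; loose, origin under its centre; not to be moved
- timer: pale bench timer, 64x64x20, bystander at the back; loose, origin under its centre; not to be moved
- dropper_0: brown dropper bottle with white cap, 31 across, 88 high, bystander at the back; loose, origin under its centre; not to be moved
- dropper_1: brown dropper bottle with black cap, 31 across, 88 high, bystander at the back; loose, origin under its centre; not to be moved
There are look-alikes about, which are no part of the job. What is shaped like the roller but turquoise is not meant.

How it is judged:
By the outcome, as a careful person would: the job done as asked, in the order asked, and still so for the second after the job is handed in, with the robot touching nothing.
It also fails if it takes over 72 s, if anything falls off the work surface, if the arm or the gripper's body presses on something with over 40 N, if the wrist force passes 120 N, or if a joint passes its speed limit or range.

## Working session

There is one attempt and no reset: what is moved stays moved. The work goes in short steps, Python scripts to look and compute and a tool call to move; the robot and the scene stay as the last step left them, time stands still between calls to the robot, and variables do not carry over. Pictures are saved under pics/ and viewed, at most 13 in all, crops included, and the job is handed in when it is done.

Besides the shell and the picture viewer there is one more tool, called after "Request:" as name([rows], argument=value, ...), one row to a line, values as JSON. jog_arm: Moves the arm, as the interface text tells. Its arguments: {"type":"object","properties":{"deltas":{"type":"array","items":{"type":"object","properties":{"gripper":{"type":"number"},"offset":{"type":"array","items":{"type":"number"}},"rotation":{"type":"array","items":{"type":"number"}}}}},"newtons":{"type":"number"}},"required":["deltas"]}

```bash
mkdir -p pics; cat > h.py <<'E'
import numpy as np, cv2
from workcell import manip, imaging, workorder
from scipy.spatial.transform import Rotation as R
def wc(name):
    m=imaging.camera_model(name); o=manip.get_obs()
    K=np.array(m["camera_matrix"]); d=m.get("distortion",m.get("dist_coeffs"))
    if "world_to_cam" in m: W=np.array(m["world_to_cam"])
    else:
        T=np.eye(4);T[:3,:3]=R.from_quat(o["ee_rot"]).as_matrix();T[:3,3]=o["position"]
        W=np.linalg.inv(T@np.array(m["hand_eye"]))
    return K,W,d
def proj(P,cal):
    K,W,d=cal; P=np.atleast_2d(P); c=(W[:3,:3]@P.T).T+W[:3,3]; c=c*[1,-1,-1]
    return cv2.projectPoints(c,np.zeros(3),np.zeros(3),K,None if d is None else np.array(d,float))[0].reshape(-1,2)
def back(uv,z,cal):
    K,W,d=cal; uv=np.array(uv,float).reshape(-1,1,2)
    n=cv2.undistortPoints(uv,K,None if d is None else np.array(d,float)).reshape(-1,2)
    r=np.c_[n[:,0],-n[:,1],-np.ones(len(n))]@W[:3,:3]
    c=-W[:3,:3].T@W[:3,3]
    return c+r*((np.asarray(z)-c[2])/r[:,2])[:,None]
E
python3 - <<'E'
from h import *
for n in ("top","side","wrist"):
    print(n,{k:(np.array(v).round(4).tolist()) for k,v in imaging.camera_model(n).items()})
    cv2.imwrite(f"pics/{n}0.png",imaging.camera(n))
o=manip.get_obs();print(o,manip.finger_overhang)
E
```

```text
top {'camera_matrix': [[615.1762, 0.0, 314.911], [0.0, 615.1762, 234.709], [0.0, 0.0, 1.0]], 'world_to_cam': [[-0.02, -0.9997, -0.0146, -0.0118], [0.9823, -0.0223, 0.1859, -0.6025], [-0.1862, -0.0106, 0.9825, -1.3267], [0.0, 0.0, 0.0, 1.0]]}
side {'camera_matrix': [[442.6748, 0.0, 317.0346], [0.0, 442.6748, 242.5679], [0.0, 0.0, 1.0]], 'world_to_cam': [[-0.9901, -0.1384, -0.022, 0.6051], [0.0382, -0.4176, 0.9078, -0.1345], [-0.1348, 0.898, 0.4187, -0.9928], [0.0, 0.0, 0.0, 1.0]]}
wrist {'camera_matrix': [[337.4348, 0.0, 326.2429], [0.0, 337.4348, 238.1895], [0.0, 0.0, 1.0]], 'hand_eye': [[-0.0009, 0.9558, 0.2941, 0.0756], [1.0, 0.0008, 0.0005, 0.0003], [0.0002, 0.2941, -0.9558, -0.1305], [0.0, 0.0, 0.0, 1.0]]}
{'clock': 0.15, 'joint_pos': array([-1.29460949,  0.33273683, -0.06470313,  1.46074653,  0.02160846,
        1.34989554, -0.08847395]), 'joint_velocities': array([ 0.00050896, -0.00058664,  0.00155472, -0.0040266 ,  0.0006318 ,
       -0.00032698,  0.00216927]), 'tau': array([ 1.92134080e-04, -6.25828099e+01,  4.88761242e-02, -3.91845024e+01,
        1.62784348e-02,  7.59568589e-03,  9.16684797e-06]), 'position': array([0.18389613, 0.59705   , 0.24169326]), 'ee_rot': array([ 1.48814707e-01,  9.88864948e-01, -5.42573389e-04, -5.44897487e-05]), 'ft_force': array([ 0.35377374,  0.39247357, -0.38181993]), 'torque': array([-0.02325979, -0.03965935,  0.00859629]), 'grasp_force': 0.0, 'grip_width': 1.0002643193070777} 0.011
```

View pics/top0.png

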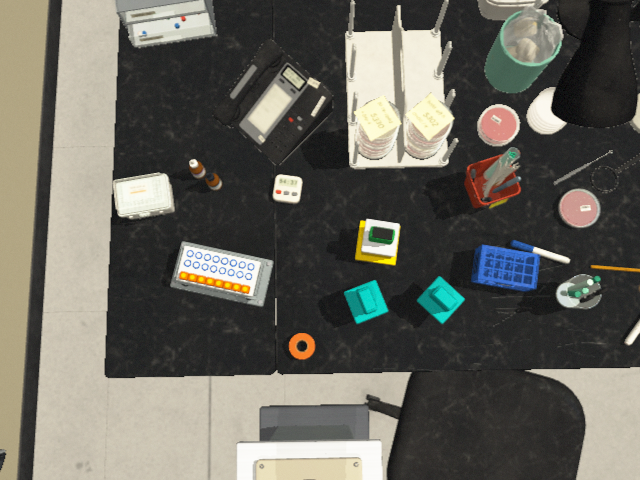

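View pics/side0.png

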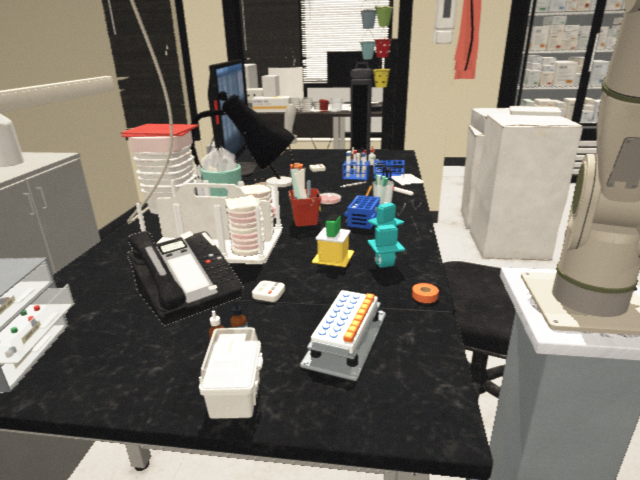

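Look-alikes: the green-handled roller in the yellow dock (top 381,236), turquoise ones at (366,300) and (441,299). I choose the green one at (381,236). The cradle's orange strip runs from (183,276) to (248,290).

```bash
python3 - <<'E'
from h import *
im=cv2.imread("pics/top0.png"); cal=wc("top"); hsv=cv2.cvtColor(im,cv2.COLOR_BGR2HSV)
def seg(lo,hi,box,z,name):
    m=cv2.inRange(hsv,lo,hi); k=np.zeros_like(m); x0,y0,x1,y1=box; k[y0:y1,x0:x1]=m[y0:y1,x0:x1]
    v,u=np.nonzero(k); P=back(np.c_[u,v],z,cal)[:,:2]
    r=cv2.minAreaRect((P*1000).astype(np.float32)); print(name,len(u),[np.round(a,1) for a in r], cv2.boxPoints(r).round(0).tolist())
seg((5,150,120),(22,255,255),(165,235,280,310),0.067,"orange")
seg((55,120,40),(80,255,255),(350,210,410,270),0.118,"green")
seg((0,0,170),(180,60,255),(350,210,410,270),0.072,"plate")
seg((22,150,80),(32,255,255),(350,210,410,270),0.064,"yellow")
a=cv2.resize(im[205:275,345:415],(560,560),interpolation=cv2.INTER_CUBIC)
b=cv2.resize(im[235:310,165:280],(0,0),fx=2,fy=2,interpolation=cv2.INTER_CUBIC)
c=np.zeros((560,800,3),np.uint8); c[:,:560]=a; c[:150,570:800]=b; cv2.imwrite("pics/crop1.png",c)
E
```

```text
orange 398 [array([499.1, 199.7]), array([158.1,  16.7]), np.float64(76.3)] [[472.0, 125.0], [488.0, 121.0], [526.0, 275.0], [510.0, 278.0]]
green 146 [array([ 585.9, -167.5]), array([52.9, 30.6]), np.float64(80.0)] [[566.0, -191.0], [596.0, -196.0], [606.0, -144.0], [575.0, -139.0]]
plate 720 [array([ 590.6, -169.1]), array([75.1, 75.7]), np.float64(78.7)] [[546.0, -199.0], [620.0, -213.0], [635.0, -140.0], [561.0, -125.0]]
yellow 552 [array([ 580.2, -163.4]), array([92.2, 91.9]), np.float64(80.1)] [[527.0, -201.0], [618.0, -217.0], [633.0, -126.0], [543.0, -110.0]]
```

View pics/crop1.png

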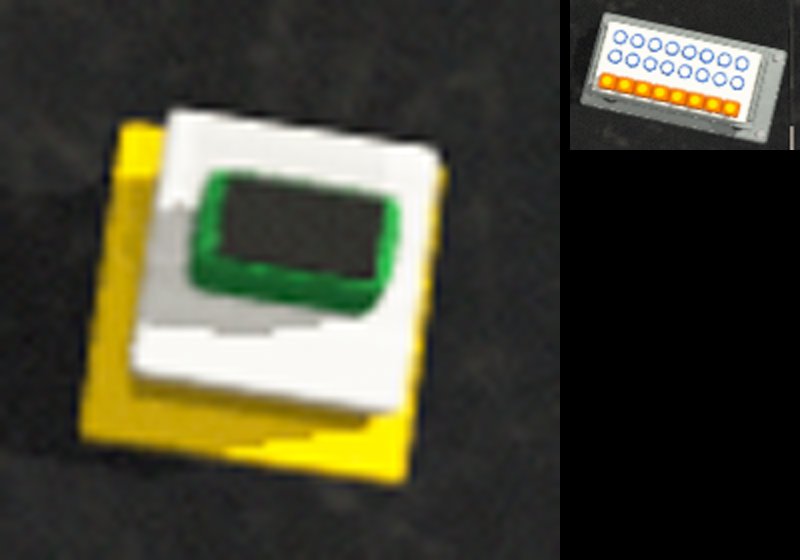

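Request:
jog_arm([
  {"rotation": [0,0,8.4]},
  {"rotation": [0,0,8.4]},
  {"rotation": [0,0,8.4]},
  {"rotation": [0,0,8.4]},
  {"rotation": [0,0,8.4]},
  {"rotation": [0,0,8.4]},
  {"rotation": [0,0,8.4]},
  {"rotation": [0,0,8.4]},
  {"rotation": [0,0,8.4]},
  {"rotation": [0,0,8.4]},
])

```text
schema error: expected keys gripper, offset, rotation
```

Request:
jog_arm([
  {"offset": [-0.0375,0.0303,0]},
  {"offset": [-0.0375,0.0303,0]},
  {"offset": [-0.0375,0.0303,0]},
  {"offset": [-0.0375,0.0303,0]},
  {"offset": [-0.0375,0.0303,0]},
  {"offset": [-0.0375,0.0303,0]},
  {"offset": [-0.0375,0.0303,0]},
  {"offset": [-0.0375,0.0303,0]},
  {"offset": [-0.0375,0.0303,0]},
  {"offset": [-0.0375,0.0303,0]},
  {"offset": [-0.0375,0.0303,0]},
  {"offset": [-0.0375,0.0303,0]},
  {"offset": [-0.0375,0.0303,0]},
  {"offset": [-0.0375,0.0303,0]},
  {"offset": [-0.0375,0.0303,0]},
  {"offset": [-0.0375,0.0303,0]},
  {"offset": [-0.0375,0.0303,0]},
  {"offset": [-0.0375,0.0303,0]},
  {},
  {},
])

```text
schema error: expected keys gripper, offset, rotation
```

```bash
python3 - <<'E'
from h import *
o=manip.get_obs();print(o["clock"],o["position"],R.from_quat(o["ee_rot"]).as_matrix().round(3).tolist(),o["ft_force"],o["joint_pos"].round(2))
cal=wc("wrist"); im=imaging.camera("wrist"); cv2.imwrite("pics/w1.png",im)
hsv=cv2.cvtColor(im,cv2.COLOR_BGR2HSV)
def seg(lo,hi,z,name):
    k=cv2.inRange(hsv,lo,hi); n,l,s,c=cv2.connectedComponentsWithStats(k); i=1+s[1:,4].argmax(); v,u=np.nonzero(l==i)
    P=back(np.c_[u,v],z,cal)[:,:2]; r=cv2.minAreaRect((P*1000).astype(np.float32)); print(name,c[i],[np.round(a,1) for a in r],cv2.boxPoints(r).round(0).tolist())
seg((55,120,40),(80,255,255),0.118,"green"); seg((0,0,150),(180,60,255),0.072,"plate"); seg((22,120,60),(32,255,255),0.006,"yellow")
E
```

```text
0.15 [0.18389613 0.59705    0.24169326] [[-0.956, 0.294, -0.0], [0.294, 0.956, -0.001], [-0.0, -0.001, -1.0]] [ 0.35377374  0.39247357 -0.38181993] [-1.29  0.33 -0.06  1.46  0.02  1.35 -0.09]Traceback (most recent call last):
  File "<stdin>", line 8, in <module>
  File "<stdin>", line 6, in seg
ValueError: attempt to get argmax of an empty sequence
```

View pics/w1.png

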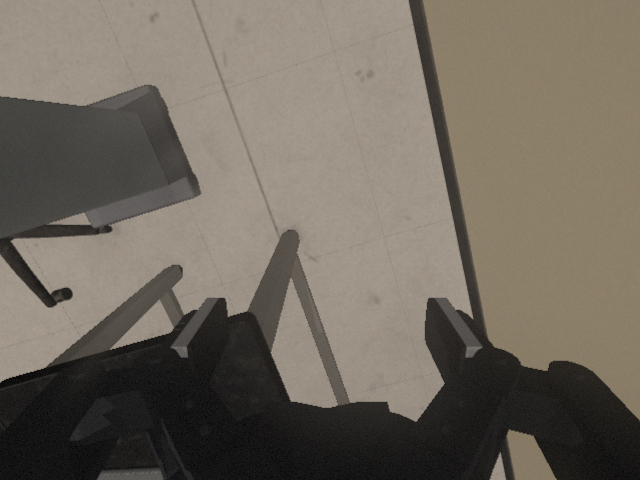

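The move was refused because every row needs all three keys. The picture shows only the floor, so the arm has not moved.

Request:
jog_arm([
  {"gripper": 1,"offset": [0,0,0],"rotation": [0,0,8.4]},
  {"gripper": 1,"offset": [0,0,0],"rotation": [0,0,8.4]},
  {"gripper": 1,"offset": [0,0,0],"rotation": [0,0,8.4]},
  {"gripper": 1,"offset": [0,0,0],"rotation": [0,0,8.4]},
  {"gripper": 1,"offset": [0,0,0],"rotation": [0,0,8.4]},
  {"gripper": 1,"offset": [0,0,0],"rotation": [0,0,8.4]},
  {"gripper": 1,"offset": [0,0,0],"rotation": [0,0,8.4]},
  {"gripper": 1,"offset": [0,0,0],"rotation": [0,0,8.4]},
  {"gripper": 1,"offset": [0,0,0],"rotation": [0,0,8.4]},
  {"gripper": 1,"offset": [0,0,0],"rotation": [0,0,8.4]},
])

```text
clock: 1.2
position: [0.1839, 0.5972, 0.2421]
ee_rot: [0.774, 0.633, -0.0, 0.0]
ft_force: [-0.4, -0.8, 0.0]
grip_width: 0.997
grasp_force: 0.0
```

Request:
jog_arm([
  {"gripper": 1,"offset": [-0.0375,0.0303,0],"rotation": [0,0,0]},
  {"gripper": 1,"offset": [-0.0375,0.0303,0],"rotation": [0,0,0]},
  {"gripper": 1,"offset": [-0.0375,0.0303,0],"rotation": [0,0,0]},
  {"gripper": 1,"offset": [-0.0375,0.0303,0],"rotation": [0,0,0]},
  {"gripper": 1,"offset": [-0.0375,0.0303,0],"rotation": [0,0,0]},
  {"gripper": 1,"offset": [-0.0375,0.0303,0],"rotation": [0,0,0]},
  {"gripper": 1,"offset": [-0.0375,0.0303,0],"rotation": [0,0,0]},
  {"gripper": 1,"offset": [-0.0375,0.0303,0],"rotation": [0,0,0]},
  {"gripper": 1,"offset": [-0.0375,0.0303,0],"rotation": [0,0,0]},
  {"gripper": 1,"offset": [-0.0375,0.0303,0],"rotation": [0,0,0]},
  {"gripper": 1,"offset": [-0.0375,0.0303,0],"rotation": [0,0,0]},
  {"gripper": 1,"offset": [-0.0375,0.0303,0],"rotation": [0,0,0]},
  {"gripper": 1,"offset": [-0.0375,0.0303,0],"rotation": [0,0,0]},
  {"gripper": 1,"offset": [-0.0375,0.0303,0],"rotation": [0,0,0]},
  {"gripper": 1,"offset": [-0.0375,0.0303,0],"rotation": [0,0,0]},
  {"gripper": 1,"offset": [-0.0375,0.0303,0],"rotation": [0,0,0]},
  {"gripper": 1,"offset": [-0.0375,0.0303,0],"rotation": [0,0,0]},
  {"gripper": 1,"offset": [-0.0375,0.0303,0],"rotation": [0,0,0]},
  {"gripper": 1,"offset": [0,0,0],"rotation": [0,0,0]},
  {"gripper": 1,"offset": [0,0,0],"rotation": [0,0,0]},
])

```text
clock: 3.2
position: [0.5886, -0.1718, 0.2415]
ee_rot: [0.773, 0.634, -0.001, -0.0]
ft_force: [0.4, 0.7, 0.2]
grip_width: 1.002
grasp_force: 0.0
```

```bash
cat >> h.py <<'E'
def seg(im,cal,lo,hi,z,name):
    hsv=cv2.cvtColor(im,cv2.COLOR_BGR2HSV)
    k=cv2.inRange(hsv,lo,hi); n,l,s,c=cv2.connectedComponentsWithStats(k)
    if n<2: print(name,"none"); return
    i=1+s[1:,4].argmax(); v,u=np.nonzero(l==i)
    P=back(np.c_[u,v],z,cal)[:,:2]; r=cv2.minAreaRect((P*1000).astype(np.float32)); print(name,c[i].round(0),[np.round(a,1) for a in r],cv2.boxPoints(r).round(0).tolist())
E
python3 - <<'E'
from h import *
o=manip.get_obs();print(o["clock"],o["position"],R.from_quat(o["ee_rot"]).as_matrix().round(3).tolist(),o["ft_force"],o["joint_pos"].round(2))
cal=wc("wrist"); im=imaging.camera("wrist"); cv2.imwrite("pics/w2.png",im)
seg(im,cal,(55,120,40),(80,255,255),0.118,"green"); seg(im,cal,(0,0,150),(180,60,255),0.072,"plate"); seg(im,cal,(22,120,60),(32,255,255),0.006,"yellow")
E
```

```text
3.2 [ 0.58862192 -0.17175538  0.24148567] [[0.196, 0.981, -0.002], [0.981, -0.196, -0.001], [-0.001, -0.001, -1.0]] [0.37644867 0.70482697 0.15900914] [-0.46  0.4   0.88  1.53 -0.31  1.36  0.25]
green none
plate [571. 218.] [array([ 804.6, -273. ]), array([132.9, 340.6]), np.float64(4.0)] [[727.0, -108.0], [750.0, -448.0], [883.0, -438.0], [859.0, -99.0]]
yellow [316. 164.] [array([ 596.4, -130.7]), array([18. , 92.7]), np.float64(79.3)] [[549.0, -131.0], [640.0, -148.0], [644.0, -130.0], [553.0, -113.0]]
```

View pics/w2.png

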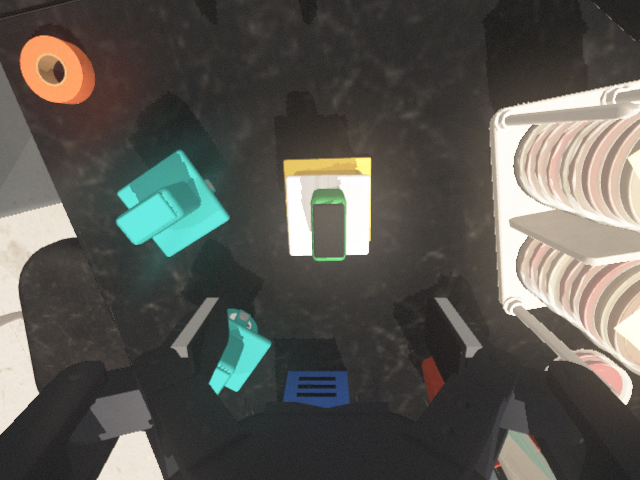

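The wrist view shows the roller at (329,225), nearly aligned: plate corners (287,178), (369,178), (370,254) and (290,255). The turquoise decoys are to the left.

```bash
python3 - <<'E'
from h import *
cal=wc("wrist"); im=cv2.imread("pics/w2.png")
for n,uv,z in (("plate",[(286,177),(370,177),(370,255),(288,255)],.072),("foot",[(284,159),(371,158)],.006),("padtop",[(312,204),(345,204),(345,260),(313,260)],.121)):
    P=back(uv,z,cal)[:,:2]*1000; print(n,P.round(1).tolist(),P.mean(0).round(1))
o=manip.get_obs(); Rm=R.from_quat(o["ee_rot"]).as_matrix()
print(Rm.T@(np.array([.5906,-.1691,.090])-o["position"]))
E
```

```text
plate [[560.9, -124.4], [633.6, -138.7], [622.1, -211.0], [546.0, -195.9]] [ 590.7 -167.5]
foot [[553.9, -111.8], [644.5, -128.6]] [ 599.2 -120.2]
padtop [[582.4, -143.3], [606.9, -148.1], [598.8, -192.6], [573.9, -187.6]] [ 590.5 -167.9]
[0.00125413 0.00172571 0.15184287]
```

Request:
jog_arm([
  {"gripper": 1,"offset": [0.0024,0.0015,0.03],"rotation": [0,0,0]},
  {"gripper": 1,"offset": [0,0,0.03],"rotation": [0,0,0]},
  {"gripper": 1,"offset": [0,0,0.03],"rotation": [0,0,0]},
  {"gripper": 1,"offset": [0,0,0.02],"rotation": [0,0,0]},
  {"gripper": 1,"offset": [0,0,0.02],"rotation": [0,0,0]},
  {"gripper": 1,"offset": [0,0,0.02],"rotation": [0,0,0]},
  {"gripper": 1,"offset": [0,0,0],"rotation": [0,0,0]},
  {"gripper": 0.5,"offset": [0,0,0],"rotation": [0,0,0]},
  {"gripper": 0.4,"offset": [0,0,0],"rotation": [0,0,0]},
  {"gripper": 0.3,"offset": [0,0,0],"rotation": [0,0,0]},
  {"gripper": 0.2,"offset": [0,0,0],"rotation": [0,0,0]},
  {"gripper": 0.1,"offset": [0,0,0],"rotation": [0,0,0]},
  {"gripper": 0,"offset": [0,0,0],"rotation": [0,0,0]},
  {"gripper": 0,"offset": [0,0,0],"rotation": [0,0,0]},
  {"gripper": 0,"offset": [0,0,0],"rotation": [0,0,0]},
  {"gripper": 0,"offset": [0,0,0],"rotation": [0,0,0]},
], newtons=90)

```text
clock: 4.85
position: [0.5914, -0.1681, 0.0933]
ee_rot: [0.772, 0.635, 0.001, 0.0]
ft_force: [-1.9, 1.5, 5.9]
grip_width: 0.32
grasp_force: 89.9
```

```bash
python3 - <<'E'
from h import *
o=manip.get_obs();print(o)
E
```

```text
{'clock': 4.85, 'joint_pos': array([-0.40050282,  0.54103776,  0.79370512,  1.69070628, -0.42770633,
        1.09063289,  0.32944529]), 'joint_velocities': array([ 0.00065475,  0.00039536,  0.00095865,  0.00094478, -0.00010566,
        0.00185944, -0.00077021]), 'tau': array([ 5.58156464e-01, -5.36034715e+01,  1.50461394e+01, -3.07926643e+01,
        6.21210295e-02, -6.78525679e-01, -1.52688869e-02]), 'position': array([ 0.59140391, -0.16812889,  0.09330242]), 'ee_rot': array([7.72266998e-01, 6.35297750e-01, 6.14096629e-04, 2.74641139e-04]), 'ft_force': array([-1.91811125,  1.51155013,  5.91978645]), 'torque': array([0.27436439, 0.35453625, 0.0575664 ]), 'grasp_force': 89.88391041755676, 'grip_width': 0.3196984971735721}
```

Request:
jog_arm([
  {"gripper": 0,"offset": [0,0,-0.01],"rotation": [0,0,0]},
  {"gripper": 0,"offset": [0,0,-0.02],"rotation": [0,0,0]},
  {"gripper": 0,"offset": [0,0,-0.03],"rotation": [0,0,0]},
  {"gripper": 0,"offset": [0,0,-0.03],"rotation": [0,0,0]},
  {"gripper": 0,"offset": [0,0,-0.03],"rotation": [0,0,0]},
  {"gripper": 0,"offset": [0,0,-0.02],"rotation": [0,0,0]},
  {"gripper": 0,"offset": [0,0,-0.01],"rotation": [0,0,0]},
  {"gripper": 0,"offset": [0,0,0],"rotation": [0,0,0]},
  {"gripper": 0,"offset": [0,0,0],"rotation": [0,0,0]},
  {"gripper": 0,"offset": [0,0,0],"rotation": [0,0,0]},
], newtons=110)

```text
clock: 5.85
position: [0.5903, -0.1678, 0.2408]
ee_rot: [0.772, 0.635, -0.001, -0.001]
ft_force: [-0.0, 0.4, -4.3]
grip_width: 0.313
grasp_force: 108.5
```

```bash
python3 - <<'E'
from h import *
o=manip.get_obs();print(o["position"],o["ft_force"],o["torque"],o["ee_rot"].round(4))
im=imaging.camera("side"); cv2.imwrite("pics/s1.png",cv2.resize(im[100:400,240:440],(600,900))[:600])
yaw=np.radians(-13.7)
c=np.array([.4991,.1997]);Rm=R.from_quat(o["ee_rot"]).as_matrix()
# wheel-center model along cradle y
def ctr(y,N,h=0):
    ph=N*y/7; s=-N*np.cos(ph)/5000
    # ph>0 lowers +y
    yy=y*np.cos(ph)+(.026+.024+h)*np.sin(ph); z=.037+s-y*np.sin(ph)+(.026+.024+h)*np.cos(ph)
    return yy,z-.024
for N in (12,18,22):
    for y in (0,.01,.02,.03,.04,.05,.06,.07): print(N,y,np.round(np.array(ctr(y,N))*1000,1))
E
```

```text
[ 0.59027472 -0.16781837  0.24081579] [-0.03746449  0.43473444 -4.29302816] [0.03568315 0.01499492 0.00189903] [ 7.723e-01  6.353e-01 -7.000e-04 -9.000e-04]
12 0 [ 0.  60.6]
12 0.01 [10.9 60.4]
12 0.02 [21.7 59.9]
12 0.03 [32.5 59. ]
12 0.04 [43.3 57.7]
12 0.05 [54.1 56.1]
12 0.06 [64.8 54.2]
12 0.07 [75.5 51.9]
18 0 [ 0.  59.4]
18 0.01 [11.3 59.1]
18 0.02 [22.5 58.3]
18 0.03 [33.8 57. ]
18 0.04 [44.9 55. ]
18 0.05 [56.  52.6]
18 0.06 [67.  49.6]
18 0.07 [77.8 46.1]
22 0 [ 0.  58.6]
22 0.01 [11.6 58.3]
22 0.02 [23.1 57.3]
22 0.03 [34.6 55.6]
22 0.04 [46.  53.2]
22 0.05 [57.2 50.2]
22 0.06 [68.3 46.5]
22 0.07 [79.2 42.2]
```

View pics/s1.png

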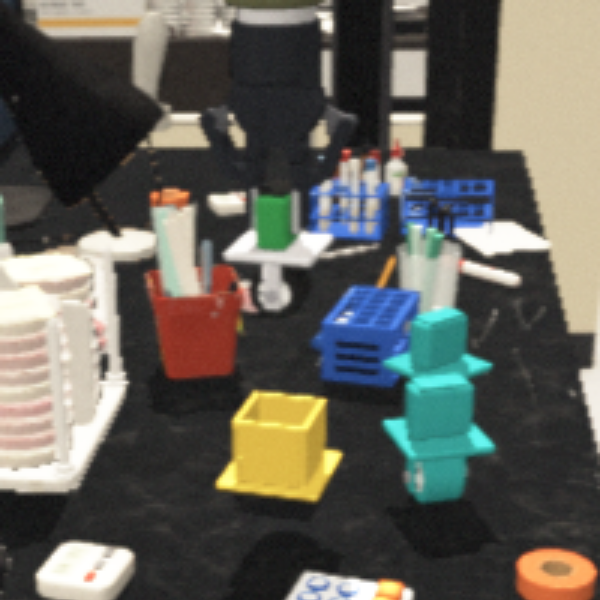

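The side view shows the roller lifted upright out of the yellow dock. Carrying it to cap0.

Request:
jog_arm([
  {"gripper": 0,"offset": [0,0,0],"rotation": [0,0,-7.96]},
  {"gripper": 0,"offset": [0,0,0],"rotation": [0,0,-7.96]},
  {"gripper": 0,"offset": [0,0,0],"rotation": [0,0,-7.96]},
  {"gripper": 0,"offset": [0,0,0],"rotation": [0,0,-7.96]},
  {"gripper": 0,"offset": [0,0,0],"rotation": [0,0,-7.96]},
  {"gripper": 0,"offset": [0,0,0],"rotation": [0,0,-7.96]},
  {"gripper": 0,"offset": [0,0,0],"rotation": [0,0,-7.96]},
  {"gripper": 0,"offset": [0,0,0],"rotation": [0,0,-7.96]},
  {"gripper": 0,"offset": [0,0,0],"rotation": [0,0,-7.96]},
  {"gripper": 0,"offset": [0,0,0],"rotation": [0,0,-7.96]},
  {"gripper": 0,"offset": [0,0,0],"rotation": [0,0,-7.96]},
  {"gripper": 0,"offset": [0.022,0.0332,0],"rotation": [0,0,0]},
  {"gripper": 0,"offset": [0.022,0.0332,0],"rotation": [0,0,0]},
  {"gripper": 0,"offset": [0.022,0.0332,0],"rotation": [0,0,0]},
  {"gripper": 0,"offset": [0.022,0.0332,0],"rotation": [0,0,0]},
  {"gripper": 0,"offset": [0.022,0.0332,0],"rotation": [0,0,0]},
  {"gripper": 0,"offset": [0.022,0.0332,0],"rotation": [0,0,0]},
  {"gripper": 0,"offset": [0.022,0.0332,0],"rotation": [0,0,0]},
  {"gripper": 0,"offset": [0.022,0.0332,0],"rotation": [0,0,0]},
  {"gripper": 0,"offset": [0,0,0],"rotation": [0,0,0]},
])

```text
clock: 7.9
position: [0.4796, 0.1371, 0.2414]
ee_rot: [0.114, 0.993, 0.001, -0.001]
ft_force: [1.2, -0.3, -5.1]
grip_width: 0.312
grasp_force: 109.4
```

```bash
python3 - <<'E'
from h import *
o=manip.get_obs();print(o["clock"],o["position"],o["ft_force"],R.from_quat(o["ee_rot"]).as_matrix().round(3).tolist(),o["joint_pos"].round(2))
cal=wc("wrist"); im=imaging.camera("wrist"); cv2.imwrite("pics/w3.png",im)
seg(im,cal,(5,150,100),(22,255,255),0.067,"orange")
y=np.array([.2368,.9715]); x=np.array([.9715,-.2368])
P=[np.r_[np.array([.4991,.1997])+s*y,.067] for s in (-.08,.08)]; print(proj(P,cal).round(0).tolist())
E
```

```text
7.9 [0.47963166 0.13709623 0.24142305] [ 1.16843626 -0.29562676 -5.08130607] [[-0.974, 0.226, -0.002], [0.226, 0.974, 0.001], [0.002, 0.001, -1.0]] [-0.73  0.04  0.37  1.81 -0.02  1.3   0.99]
orange [ 98. 354.] [array([ 568.6, -133.8]), array([118.5, 107.1]), np.float64(80.4)] [[506.0, -183.0], [612.0, -201.0], [631.0, -84.0], [526.0, -66.0]]
[[310.0, 224.0], [481.0, 226.0]]
```

View pics/w3.png

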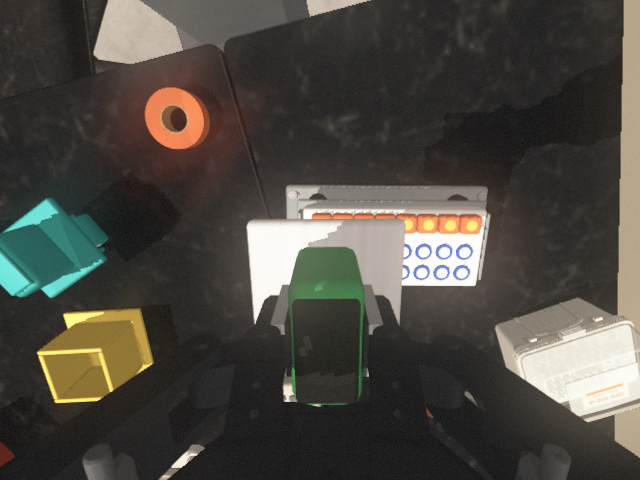

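The view agrees with the estimate: the strip spans about (311,222) to (481,226), predicted (310,224) to (481,226). Now a quick refinement.

```bash
python3 - <<'E'
from h import *
im=cv2.imread("pics/w3.png"); cal=wc("wrist"); k=im.copy(); k[:205]=0;k[245:]=0;k[:,:300]=0;k[:,500:]=0
hsv=cv2.cvtColor(k,cv2.COLOR_BGR2HSV); v,u=np.nonzero(cv2.inRange(hsv,(4,140,90),(24,255,255)))
P=back(np.c_[u,v],.067,cal)[:,:2]
y=np.array([.2368,.9715]); x=np.array([.9715,-.2368]); d=P-[.4991,.1997]
a=d@y;b=d@x; print(a.min(),a.max())
for lo in (0,.02,.04,.06): 
    m=(a>lo)&(a<lo+.02); print(lo,b[m].min().round(4),b[m].max().round(4))
p=manip.get_obs()["position"][:2]-[.4991,.1997]; print("tcp along,across",p@y,p@x)
E
```

```text
-0.08130832890140195 0.07531916335435161
0 -0.0082 0.0092
0.02 -0.0083 0.0091
0.04 -0.0075 0.009
0.06 -0.0076 0.0088
tcp along,across -0.06820411079565868 -0.0022155466106085595
```

Request:
jog_arm([
  {"gripper": 0,"offset": [-0.0028,-0.004,0.02],"rotation": [0,0,0.6]},
  {"gripper": 0,"offset": [0,0,0.02],"rotation": [0,0,0]},
  {"gripper": 0,"offset": [0,0,0.02],"rotation": [0,0,0]},
  {"gripper": 0,"offset": [0,0,0.015],"rotation": [0,0,0]},
  {"gripper": 0,"offset": [0,0,0.008],"rotation": [0,0,0]},
  {"gripper": 0,"offset": [0,0,0],"rotation": [0,0,0]},
  {"gripper": 0,"offset": [0,0,0],"rotation": [0,0,0]},
])

```text
clock: 8.65
position: [0.4842, 0.1264, 0.1597]
ee_rot: [0.124, 0.992, 0.0, 0.0]
ft_force: [0.2, -0.2, -3.4]
grip_width: 0.312
grasp_force: 109.5
```

```bash
cat >> h.py <<'E'
Y=np.array([.2368,.9715]); X=np.array([.9715,-.2368]); C=np.array([.4991,.1997])-.002*Y+.0006*X
def st():
    o=manip.get_obs(); p=o["position"][:2]-C; f=o["ft_force"]
    print("t",o["clock"],"along %.4f across %.4f z %.4f"%(p@Y,p@X,o["position"][2]),"F",f.round(1),"Fy %.1f"%(f[:2]@Y),"T",o["torque"].round(2),"tool",R.from_quat(o["ee_rot"]).as_matrix()[:,2].round(3),o["grip_width"])
E
python3 - <<'E'
from h import *
st()
im=imaging.camera("side"); cv2.imwrite("pics/s2.png",cv2.resize(im[230:400,280:420],None,fx=4,fy=3.5)[:600])
E
```

```text
t 8.65 along -0.0727 across 0.0023 z 0.1597 F [ 0.2 -0.2 -3.4] Fy -0.1 T [ 0.   -0.04 -0.03] tool [ 0.  0. -1.] 0.31155289372825307
```

View pics/s2.png

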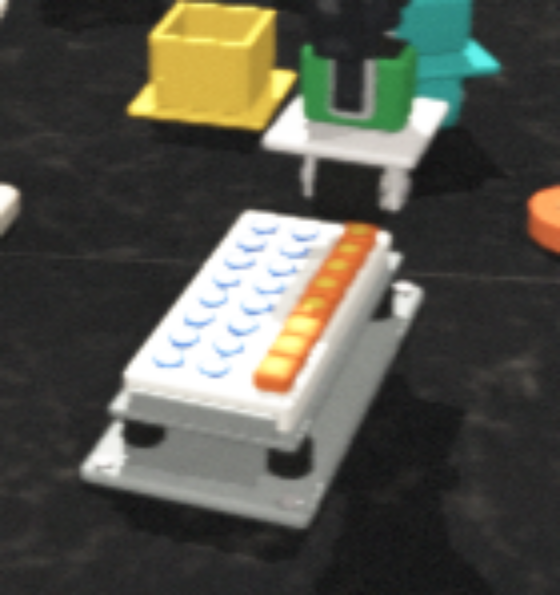

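Request:
jog_arm([
  {"gripper": 0,"offset": [0.002,0,0.003],"rotation": [0,0,0]},
  {"gripper": 0,"offset": [0,0,0.003],"rotation": [0,0,0]},
  {"gripper": 0,"offset": [0,0,0.003],"rotation": [0,0,0]},
  {"gripper": 0,"offset": [0,0,0.003],"rotation": [0,0,0]},
  {"gripper": 0,"offset": [0,0,0.002],"rotation": [0,0,0]},
  {"gripper": 0,"offset": [0,0,0],"rotation": [0,0,0]},
  {"gripper": 0,"offset": [0,0,0],"rotation": [0,0,0]},
])

```text
clock: 9.4
position: [0.4822, 0.1274, 0.1457]
ee_rot: [0.123, 0.992, 0.0, 0.0]
ft_force: [-1.5, 0.3, 2.5]
grip_width: 0.312
grasp_force: 110.2
```

```bash
python3 -c "
from h import *
st()"
```

```text
t 9.4 along -0.0722 across 0.0001 z 0.1457 F [-1.5  0.3  2.5] Fy -0.1 T [-0.03  0.39 -0.  ] tool [ 0.001  0.    -1.   ] 0.3118742793341524
```

Request:
jog_arm([
  {"gripper": 0,"offset": [0,-0.001,0.003],"rotation": [0,0,0]},
  {"gripper": 0,"offset": [0,-0.001,0.003],"rotation": [0,0,0]},
  {"gripper": 0,"offset": [0,-0.001,0.003],"rotation": [0,0,0]},
  {"gripper": 0,"offset": [0,-0.001,0.002],"rotation": [0,0,0]},
  {"gripper": 0,"offset": [0,0,0],"rotation": [0,0,0]},
  {"gripper": 0,"offset": [0,0,0],"rotation": [0,0,0]},
])

```text
clock: 10.0
position: [0.4812, 0.123, 0.1348]
ee_rot: [0.123, 0.992, 0.0, 0.0]
ft_force: [-3.8, -2.3, 8.5]
grip_width: 0.309
grasp_force: 111.1
```

```bash
python3 -c "
from h import *
st()"
```

```text
t 10.0 along -0.0767 across 0.0002 z 0.1348 F [-3.8 -2.3  8.5] Fy -3.1 T [-0.64  0.8  -0.03] tool [ 0. -0. -1.] 0.30892343133189293
```

Request:
jog_arm([
  {"gripper": 0,"offset": [0,-0.0005,0.002],"rotation": [0,0,0]},
  {"gripper": 0,"offset": [0,-0.0005,0.002],"rotation": [0,0,0]},
  {"gripper": 0,"offset": [0,0,0.001],"rotation": [0,0,0]},
  {"gripper": 0,"offset": [0,0,0],"rotation": [0,0,0]},
  {"gripper": 0,"offset": [0,0,0],"rotation": [0,0,0]},
])

```text
clock: 10.5
position: [0.481, 0.1216, 0.1301]
ee_rot: [0.124, 0.992, -0.0, 0.0]
ft_force: [-4.2, -4.0, 14.0]
grip_width: 0.315
grasp_force: 111.7
```

```bash
python3 -c "
from h import *
st()"
```

```text
t 10.5 along -0.0781 across 0.0003 z 0.1301 F [-4.2 -4.  14. ] Fy -4.9 T [-1.16  1.22 -0.01] tool [ 0. -0. -1.] 0.3147113814272866
```

Request:
jog_arm([
  {"gripper": 0,"offset": [0,0.0027,-0.0009],"rotation": [0,0,0]},
  {"gripper": 0,"offset": [0,0.0027,-0.0009],"rotation": [0,0,0]},
  {"gripper": 0,"offset": [0,0.0027,-0.0009],"rotation": [0,0,0]},
  {"gripper": 0,"offset": [0,0.0027,-0.0008],"rotation": [0,0,0]},
  {"gripper": 0,"offset": [0,0,0],"rotation": [0,0,0]},
])

```text
clock: 11.0
position: [0.4838, 0.1326, 0.1338]
ee_rot: [0.123, 0.992, 0.0, 0.0]
ft_force: [-4.1, -3.7, 14.0]
grip_width: 0.317
grasp_force: 111.8
```

```bash
python3 -c "
from h import *
st()"
```

```text
t 11.0 along -0.0669 across 0.0004 z 0.1338 F [-4.1 -3.7 14. ] Fy -4.5 T [-0.96  1.25 -0.04] tool [ 0.001 -0.    -1.   ] 0.3166562942050109
```

Request:
jog_arm([
  {"gripper": 0,"offset": [0,0.0027,-0.0008],"rotation": [0,0,0]},
  {"gripper": 0,"offset": [0,0.0027,-0.0008],"rotation": [0,0,0]},
  {"gripper": 0,"offset": [0,0.0028,-0.0007],"rotation": [0,0,0]},
  {"gripper": 0,"offset": [0,0.0028,-0.0007],"rotation": [0,0,0]},
  {"gripper": 0,"offset": [0,0,0],"rotation": [0,0,0]},
])

```text
clock: 11.5
position: [0.4862, 0.1427, 0.1368]
ee_rot: [0.124, 0.992, -0.0, 0.0]
ft_force: [-4.9, -5.8, 15.3]
grip_width: 0.31
grasp_force: 111.9
```

```bash
python3 -c "
from h import *
st()"
```

```text
t 11.5 along -0.0564 across 0.0004 z 0.1368 F [-4.9 -5.8 15.3] Fy -6.8 T [-1.53  1.59  0.05] tool [-0.    -0.001 -1.   ] 0.3100765542524341
```

Request:
jog_arm([
  {"gripper": 0,"offset": [0,0.0028,-0.0006],"rotation": [0,0,0]},
  {"gripper": 0,"offset": [0,0.0028,-0.0006],"rotation": [0,0,0]},
  {"gripper": 0,"offset": [0,0.0028,-0.0006],"rotation": [0,0,0]},
  {"gripper": 0,"offset": [0,0.0028,-0.0006],"rotation": [0,0,0]},
  {"gripper": 0,"offset": [0,0,0],"rotation": [0,0,0]},
])

```text
clock: 12.0
position: [0.4893, 0.1546, 0.1394]
ee_rot: [0.123, 0.992, 0.0, 0.0]
ft_force: [-3.3, -2.0, 13.9]
grip_width: 0.309
grasp_force: 111.9
```

```bash
python3 -c "
from h import *
st()"
```

```text
t 12.0 along -0.0442 across 0.0005 z 0.1394 F [-3.3 -2.  13.9] Fy -2.7 T [-0.62  1.25  0.03] tool [ 0.001  0.001 -1.   ] 0.30886388549491656
```

Request:
jog_arm([
  {"gripper": 0,"offset": [0,0.0028,-0.0005],"rotation": [0,0,0]},
  {"gripper": 0,"offset": [0,0.0028,-0.0005],"rotation": [0,0,0]},
  {"gripper": 0,"offset": [0,0.0028,-0.0005],"rotation": [0,0,0]},
  {"gripper": 0,"offset": [0,0.0028,-0.0005],"rotation": [0,0,0]},
  {"gripper": 0,"offset": [0,0,0],"rotation": [0,0,0]},
])

```text
clock: 12.5
position: [0.4917, 0.1644, 0.1413]
ee_rot: [0.124, 0.992, -0.0, -0.0]
ft_force: [-6.3, -5.9, 16.5]
grip_width: 0.313
grasp_force: 112.1
```

```bash
python3 -c "
from h import *
st()"
```

```text
t 12.5 along -0.0341 across 0.0006 z 0.1413 F [-6.3 -5.9 16.5] Fy -7.2 T [-1.78  1.81 -0.05] tool [-0.    -0.001 -1.   ] 0.3133574604576993
```

Request:
jog_arm([
  {"gripper": 0,"offset": [0.0003,0.0028,-0.0004],"rotation": [0,0,0]},
  {"gripper": 0,"offset": [0.0003,0.0028,-0.0004],"rotation": [0,0,0]},
  {"gripper": 0,"offset": [0,0.0028,-0.0003],"rotation": [0,0,0]},
  {"gripper": 0,"offset": [0,0.0028,-0.0003],"rotation": [0,0,0]},
  {"gripper": 0,"offset": [0,0,0],"rotation": [0,0,0]},
])

```text
clock: 13.0
position: [0.4946, 0.1767, 0.1431]
ee_rot: [0.123, 0.992, 0.001, 0.001]
ft_force: [-2.0, -1.2, 13.2]
grip_width: 0.314
grasp_force: 111.8
```

```bash
python3 -c "
from h import *
st()"
```

```text
t 13.0 along -0.0214 across 0.0005 z 0.1431 F [-2.  -1.2 13.2] Fy -1.7 T [-0.44  0.82 -0.02] tool [ 0.002  0.001 -1.   ] 0.3136581950959929
```

Request:
jog_arm([
  {"gripper": 0,"offset": [0,0.0028,-0.0003],"rotation": [0,0,0]},
  {"gripper": 0,"offset": [0,0.0028,-0.0002],"rotation": [0,0,0]},
  {"gripper": 0,"offset": [0,0.0028,-0.0002],"rotation": [0,0,0]},
  {"gripper": 0,"offset": [0,0.0028,-0.0001],"rotation": [0,0,0]},
  {"gripper": 0,"offset": [0,0,0],"rotation": [0,0,0]},
])

```text
clock: 13.5
position: [0.4971, 0.187, 0.1438]
ee_rot: [0.123, 0.992, 0.0, 0.001]
ft_force: [-3.9, -3.3, 14.2]
grip_width: 0.316
grasp_force: 111.9
```

```bash
python3 -c "
from h import *
st()"
```

```text
t 13.5 along -0.0108 across 0.0005 z 0.1438 F [-3.9 -3.3 14.2] Fy -4.2 T [-1.03  1.19 -0.05] tool [ 0.001  0.    -1.   ] 0.3160058318933833
```

Request:
jog_arm([
  {"gripper": 0,"offset": [0,0.0028,0],"rotation": [0,0,0]},
  {"gripper": 0,"offset": [0,0.0028,0],"rotation": [0,0,0]},
  {"gripper": 0,"offset": [0,0.0028,0],"rotation": [0,0,0]},
  {"gripper": 0,"offset": [0,0.0028,0],"rotation": [0,0,0]},
  {"gripper": 0,"offset": [0,0,0],"rotation": [0,0,0]},
])

```text
clock: 14.0
position: [0.5001, 0.199, 0.1441]
ee_rot: [0.123, 0.992, 0.001, 0.001]
ft_force: [-3.4, -0.4, 13.7]
grip_width: 0.31
grasp_force: 111.9
```

```bash
python3 -c "
from h import *
st()"
```

```text
t 14.0 along 0.0015 across 0.0006 z 0.1441 F [-3.4 -0.4 13.7] Fy -1.2 T [-0.1   0.82  0.06] tool [ 0.002  0.002 -1.   ] 0.3103310389297633
```

Request:
jog_arm([
  {"gripper": 0,"offset": [0,0.0028,0],"rotation": [0,0,0]},
  {"gripper": 0,"offset": [0,0.0028,0.0001],"rotation": [0,0,0]},
  {"gripper": 0,"offset": [0,0.0028,0.0001],"rotation": [0,0,0]},
  {"gripper": 0,"offset": [0,0.0028,0.0001],"rotation": [0,0,0]},
  {"gripper": 0,"offset": [0,0,0],"rotation": [0,0,0]},
])

```text
clock: 14.5
position: [0.5027, 0.2093, 0.1436]
ee_rot: [0.123, 0.992, 0.001, 0.001]
ft_force: [-2.2, -2.5, 13.8]
grip_width: 0.31
grasp_force: 111.8
```

```bash
python3 -c "
from h import *
st()"
```

```text
t 14.5 along 0.0122 across 0.0006 z 0.1436 F [-2.2 -2.5 13.8] Fy -3.0 T [-0.6   0.94 -0.05] tool [ 0.002  0.001 -1.   ] 0.3103379773299608
```

Request:
jog_arm([
  {"gripper": 0,"offset": [0,0.0028,0.0002],"rotation": [0,0,0]},
  {"gripper": 0,"offset": [0,0.0028,0.0002],"rotation": [0,0,0]},
  {"gripper": 0,"offset": [0,0.0028,0.0002],"rotation": [0,0,0]},
  {"gripper": 0,"offset": [0,0.0028,0.0002],"rotation": [0,0,0]},
  {"gripper": 0,"offset": [0,0.0028,0.0003],"rotation": [0,0,0]},
  {"gripper": 0,"offset": [0,0.0028,0.0003],"rotation": [0,0,0]},
  {"gripper": 0,"offset": [0,0.0028,0.0004],"rotation": [0,0,0]},
  {"gripper": 0,"offset": [0,0.0028,0.0004],"rotation": [0,0,0]},
  {"gripper": 0,"offset": [0,0,0],"rotation": [0,0,0]},
])

```text
clock: 15.4
position: [0.5081, 0.2304, 0.141]
ee_rot: [0.123, 0.992, 0.0, 0.001]
ft_force: [-2.2, -3.9, 13.1]
grip_width: 0.312
grasp_force: 111.5
```

```bash
python3 -c "
from h import *
st()"
```

```text
t 15.4 along 0.0340 across 0.0009 z 0.1410 F [-2.2 -3.9 13.1] Fy -4.3 T [-0.97  0.91 -0.04] tool [ 0.001  0.    -1.   ] 0.3123575867909776
```

Request:
jog_arm([
  {"gripper": 0,"offset": [0,0.0028,0.0005],"rotation": [0,0,0]},
  {"gripper": 0,"offset": [0,0.0028,0.0005],"rotation": [0,0,0]},
  {"gripper": 0,"offset": [0,0.0028,0.0005],"rotation": [0,0,0]},
  {"gripper": 0,"offset": [0,0.0028,0.0005],"rotation": [0,0,0]},
  {"gripper": 0,"offset": [0,0,0],"rotation": [0,0,0]},
])

```text
clock: 15.9
position: [0.5111, 0.2431, 0.1396]
ee_rot: [0.123, 0.992, 0.002, 0.001]
ft_force: [-1.9, 2.0, 12.2]
grip_width: 0.316
grasp_force: 111.7
```

```bash
python3 -c "
from h import *
st()"
```

```text
t 15.9 along 0.0470 across 0.0008 z 0.1396 F [-1.9  2.  12.2] Fy 1.5 T [0.37 0.59 0.02] tool [ 0.003  0.003 -1.   ] 0.31639703255444507
```

Request:
jog_arm([
  {"gripper": 0,"offset": [0,0.0025,0.0008],"rotation": [0,0,0]},
  {"gripper": 0,"offset": [0,0.0025,0.0008],"rotation": [0,0,0]},
  {"gripper": 0,"offset": [0,0.0025,0.0008],"rotation": [0,0,0]},
  {"gripper": 0,"offset": [0,0.0025,0.0008],"rotation": [0,0,0]},
  {"gripper": 0,"offset": [0,0,0],"rotation": [0,0,0]},
])

```text
clock: 16.4
position: [0.5134, 0.2514, 0.136]
ee_rot: [0.123, 0.992, 0.001, 0.001]
ft_force: [-2.8, -3.1, 13.0]
grip_width: 0.318
grasp_force: 111.6
```

```bash
python3 -c "
from h import *
st()"
```

```text
t 16.4 along 0.0556 across 0.0011 z 0.1360 F [-2.8 -3.1 13. ] Fy -3.7 T [-0.66  0.78 -0.03] tool [ 0.002  0.001 -1.   ] 0.31817350558151625
```

Request:
jog_arm([
  {"gripper": 0,"offset": [0,0.0027,0.0008],"rotation": [0,0,0]},
  {"gripper": 0,"offset": [0,0.0027,0.0008],"rotation": [0,0,0]},
  {"gripper": 0,"offset": [0,0.0027,0.0008],"rotation": [0,0,0]},
  {"gripper": 0,"offset": [0,0.0027,0.0008],"rotation": [0,0,0]},
  {"gripper": 0,"offset": [0,0,0],"rotation": [0,0,0]},
])

```text
clock: 16.9
position: [0.5163, 0.2634, 0.1333]
ee_rot: [0.123, 0.992, 0.002, 0.001]
ft_force: [-1.0, 1.5, 13.4]
grip_width: 0.313
grasp_force: 111.8
```

```bash
python3 -c "
from h import *
st()"
```

```text
t 16.9 along 0.0680 across 0.0010 z 0.1333 F [-1.   1.5 13.4] Fy 1.2 T [ 0.53  0.54 -0.02] tool [ 0.003  0.003 -1.   ] 0.3130570741183593
```

Request:
jog_arm([
  {"gripper": 0,"offset": [0,0.0027,0.0009],"rotation": [0,0,0]},
  {"gripper": 0,"offset": [0,0.0027,0.0009],"rotation": [0,0,0]},
  {"gripper": 0,"offset": [0,0.0027,0.0009],"rotation": [0,0,0]},
  {"gripper": 0,"offset": [0,0.0027,0.0009],"rotation": [0,0,0]},
  {"gripper": 0,"offset": [0,0,0],"rotation": [0,0,0]},
  {"gripper": 0,"offset": [0,0,0],"rotation": [0,0,0]},
])

```text
clock: 17.5
position: [0.519, 0.2747, 0.1301]
ee_rot: [0.123, 0.992, 0.003, 0.002]
ft_force: [-1.3, 4.0, 13.5]
grip_width: 0.31
grasp_force: 111.7
```

```bash
python3 -c "
from h import *
st()"
```

```text
t 17.5 along 0.0796 across 0.0009 z 0.1301 F [-1.3  4.  13.5] Fy 3.6 T [ 1.13  0.41 -0.02] tool [ 0.004  0.005 -1.   ] 0.3100039145416569
```

Request:
jog_arm([
  {"gripper": 0,"offset": [0,-0.0036,-0.0011],"rotation": [0,0,0]},
  {"gripper": 0,"offset": [0,-0.0036,-0.0011],"rotation": [0,0,0]},
  {"gripper": 0,"offset": [0,-0.0036,-0.0011],"rotation": [0,0,0]},
  {"gripper": 0,"offset": [0,-0.0037,-0.0009],"rotation": [0,0,0]},
  {"gripper": 0,"offset": [0,-0.0037,-0.0009],"rotation": [0,0,0]},
  {"gripper": 0,"offset": [0,-0.0037,-0.0009],"rotation": [0,0,0]},
  {"gripper": 0,"offset": [0,-0.0037,-0.0007],"rotation": [0,0,0]},
  {"gripper": 0,"offset": [0,-0.0037,-0.0007],"rotation": [0,0,0]},
  {"gripper": 0,"offset": [0,-0.0037,-0.0007],"rotation": [0,0,0]},
  {"gripper": 0,"offset": [0,-0.0037,-0.0006],"rotation": [0,0,0]},
  {"gripper": 0,"offset": [0,-0.0037,-0.0006],"rotation": [0,0,0]},
  {"gripper": 0,"offset": [0,-0.0037,-0.0006],"rotation": [0,0,0]},
  {"gripper": 0,"offset": [0,0,0],"rotation": [0,0,0]},
])

```text
clock: 18.8
position: [0.5084, 0.231, 0.1404]
ee_rot: [0.123, 0.992, 0.002, 0.002]
ft_force: [-3.4, 2.1, 17.1]
grip_width: 0.313
grasp_force: 112.0
```

```bash
python3 -c "
from h import *
st()"
```

```text
t 18.8 along 0.0346 across 0.0010 z 0.1404 F [-3.4  2.1 17.1] Fy 1.2 T [ 0.68  0.81 -0.02] tool [ 0.004  0.004 -1.   ] 0.3133557869440997
```

Request:
jog_arm([
  {"gripper": 0,"offset": [0,-0.0037,-0.0006],"rotation": [0,0,0]},
  {"gripper": 0,"offset": [0,-0.0037,-0.0005],"rotation": [0,0,0]},
  {"gripper": 0,"offset": [0,-0.0037,-0.0005],"rotation": [0,0,0]},
  {"gripper": 0,"offset": [0,-0.0037,-0.0004],"rotation": [0,0,0]},
  {"gripper": 0,"offset": [0,-0.0037,-0.0003],"rotation": [0,0,0]},
  {"gripper": 0,"offset": [0,-0.0037,-0.0003],"rotation": [0,0,0]},
  {"gripper": 0,"offset": [0,-0.0037,-0.0001],"rotation": [0,0,0]},
  {"gripper": 0,"offset": [0,-0.0037,-0.0001],"rotation": [0,0,0]},
  {"gripper": 0,"offset": [0,-0.0037,0],"rotation": [0,0,0]},
  {"gripper": 0,"offset": [0,0,0],"rotation": [0,0,0]},
])

```text
clock: 19.8
position: [0.5003, 0.1979, 0.143]
ee_rot: [0.123, 0.992, 0.002, 0.002]
ft_force: [-4.0, 0.9, 17.4]
grip_width: 0.317
grasp_force: 112.4
```

```bash
python3 -c "
from h import *
st()"
```

```text
t 19.8 along 0.0006 across 0.0010 z 0.1430 F [-4.   0.9 17.4] Fy -0.0 T [0.23 0.88 0.  ] tool [ 0.004  0.003 -1.   ] 0.31713143182393955
```

Request:
jog_arm([
  {"gripper": 0,"offset": [0,-0.0037,-0.0003],"rotation": [0,0,0]},
  {"gripper": 0,"offset": [0,-0.0037,0],"rotation": [0,0,0]},
  {"gripper": 0,"offset": [0,-0.0037,0.0001],"rotation": [0,0,0]},
  {"gripper": 0,"offset": [0,-0.0037,0.0002],"rotation": [0,0,0]},
  {"gripper": 0,"offset": [0,-0.0037,0.0002],"rotation": [0,0,0]},
  {"gripper": 0,"offset": [0,-0.0037,0.0003],"rotation": [0,0,0]},
  {"gripper": 0,"offset": [0,-0.0037,0.0004],"rotation": [0,0,0]},
  {"gripper": 0,"offset": [0,-0.0037,0.0004],"rotation": [0,0,0]},
  {"gripper": 0,"offset": [0,-0.0037,0.0005],"rotation": [0,0,0]},
  {"gripper": 0,"offset": [0,0,0],"rotation": [0,0,0]},
])

```text
clock: 20.8
position: [0.4921, 0.1646, 0.1406]
ee_rot: [0.124, 0.992, 0.001, 0.001]
ft_force: [-2.3, -1.4, 14.6]
grip_width: 0.313
grasp_force: 112.0
```

```bash
python3 -c "
from h import *
st()"
```

```text
t 20.8 along -0.0337 across 0.0009 z 0.1406 F [-2.3 -1.4 14.6] Fy -2.0 T [-0.46  0.65 -0.02] tool [ 0.003  0.002 -1.   ] 0.3127815925705438
```

Request:
jog_arm([
  {"gripper": 0,"offset": [0,-0.0037,0.0007],"rotation": [0,0,0]},
  {"gripper": 0,"offset": [0,-0.0037,0.0007],"rotation": [0,0,0]},
  {"gripper": 0,"offset": [0,-0.0037,0.0007],"rotation": [0,0,0]},
  {"gripper": 0,"offset": [0,-0.0037,0.0008],"rotation": [0,0,0]},
  {"gripper": 0,"offset": [0,-0.0037,0.0008],"rotation": [0,0,0]},
  {"gripper": 0,"offset": [0,-0.0037,0.0008],"rotation": [0,0,0]},
  {"gripper": 0,"offset": [0,-0.0037,0.001],"rotation": [0,0,0]},
  {"gripper": 0,"offset": [0,-0.0037,0.001],"rotation": [0,0,0]},
  {"gripper": 0,"offset": [0,-0.0036,0.001],"rotation": [0,0,0]},
  {"gripper": 0,"offset": [0,-0.0036,0.0011],"rotation": [0,0,0]},
  {"gripper": 0,"offset": [0,-0.0036,0.0011],"rotation": [0,0,0]},
  {"gripper": 0,"offset": [0,-0.0036,0.0011],"rotation": [0,0,0]},
  {"gripper": 0,"offset": [0,0,0],"rotation": [0,0,0]},
])

```text
clock: 22.1
position: [0.4812, 0.1212, 0.1293]
ee_rot: [0.124, 0.992, 0.0, 0.001]
ft_force: [-1.5, -3.2, 12.9]
grip_width: 0.312
grasp_force: 111.7
```

```bash
python3 -c "
from h import *
st()"
```

```text
t 22.1 along -0.0785 across 0.0006 z 0.1293 F [-1.5 -3.2 12.9] Fy -3.5 T [-0.95  0.35 -0.04] tool [ 0.003  0.    -1.   ] 0.31211590536731354
```

Request:
jog_arm([
  {"gripper": 0,"offset": [0,0,-0.008],"rotation": [0,0,0]},
  {"gripper": 0,"offset": [0,0,-0.01],"rotation": [0,0,0]},
  {"gripper": 0,"offset": [0,0,-0.015],"rotation": [0,0,0]},
  {"gripper": 0,"offset": [0,0,-0.025],"rotation": [0,0,0]},
  {"gripper": 0,"offset": [0,0,-0.025],"rotation": [0,0,0]},
  {"gripper": 0,"offset": [0,0,-0.025],"rotation": [0,0,0]},
  {"gripper": 0,"offset": [-0.022,-0.032,0],"rotation": [0,0,0]},
  {"gripper": 0,"offset": [-0.022,-0.032,0],"rotation": [0,0,0]},
  {"gripper": 0,"offset": [-0.022,-0.032,0],"rotation": [0,0,0]},
  {"gripper": 0,"offset": [-0.022,-0.032,0],"rotation": [0,0,0]},
  {"gripper": 0,"offset": [-0.022,-0.032,0],"rotation": [0,0,0]},
  {"gripper": 0,"offset": [-0.022,-0.032,0],"rotation": [0,0,0]},
  {"gripper": 0,"offset": [-0.022,-0.032,0],"rotation": [0,0,0]},
  {"gripper": 0,"offset": [-0.022,-0.032,0],"rotation": [0,0,0]},
  {"gripper": 0,"offset": [0,0,0],"rotation": [0,0,0]},
  {"gripper": 0,"offset": [0,0,0],"rotation": [0,0,0]},
])

```text
clock: 23.7
position: [0.5874, -0.1699, 0.2349]
ee_rot: [0.124, 0.992, -0.0, -0.001]
ft_force: [0.8, 0.9, -5.0]
grip_width: 0.312
grasp_force: 109.7
```

```bash
python3 - <<'E'
from h import *
st()
s=imaging.camera("side"); t=imaging.camera("top")
c=np.zeros((600,800,3),np.uint8)
c[:,:480]=cv2.resize(s[275:400,290:390],(480,600),interpolation=cv2.INTER_CUBIC)
c[:300,480:]=cv2.resize(t[235:310,165:245],(320,300),interpolation=cv2.INTER_CUBIC)
c[300:,480:]=cv2.resize(t[200:320,320:448],(320,300),interpolation=cv2.INTER_CUBIC)
cv2.imwrite("pics/c4.png",c)
E
```

```text
t 23.7 along -0.3361 across 0.1727 z 0.2349 F [ 0.8  0.9 -5. ] Fy 1.1 T [ 0.04  0.03 -0.  ] tool [-0.002  0.    -1.   ] 0.3119961634499187
```

View pics/c4.png

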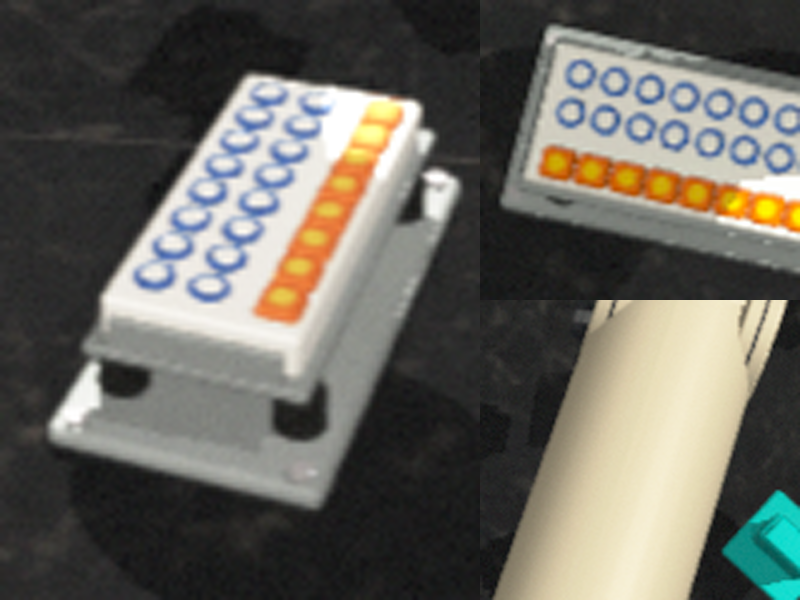

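The caps all sit evenly low, from (283,298) to (384,112) in the side crop. Turning the roller for the dock.

Request:
jog_arm([
  {"gripper": 0,"offset": [0,0,0],"rotation": [0,0,7.9]},
  {"gripper": 0,"offset": [0,0,0],"rotation": [0,0,7.9]},
  {"gripper": 0,"offset": [0,0,0],"rotation": [0,0,7.9]},
  {"gripper": 0,"offset": [0,0,0],"rotation": [0,0,7.9]},
  {"gripper": 0,"offset": [0,0,0],"rotation": [0,0,7.9]},
  {"gripper": 0,"offset": [0,0,0],"rotation": [0,0,7.9]},
  {"gripper": 0,"offset": [0,0,0],"rotation": [0,0,7.9]},
  {"gripper": 0,"offset": [0,0,0],"rotation": [0,0,7.9]},
  {"gripper": 0,"offset": [0,0,0],"rotation": [0,0,7.9]},
  {"gripper": 0,"offset": [0,0,0],"rotation": [0,0,7.9]},
  {"gripper": 0,"offset": [0,0,0],"rotation": [0,0,7.9]},
  {"gripper": 0,"offset": [0,0,0],"rotation": [0,0,0]},
  {"gripper": 0,"offset": [0,0,0],"rotation": [0,0,0]},
  {"gripper": 0,"offset": [0,0,0],"rotation": [0,0,0]},
])

```text
clock: 25.2
position: [0.588, -0.1685, 0.236]
ee_rot: [0.771, 0.637, 0.0, -0.0]
ft_force: [0.3, -0.4, -4.0]
grip_width: 0.309
grasp_force: 109.8
```

```bash
cat >> h.py <<'E'
def dk():
    o=manip.get_obs(); M=R.from_quat(o["ee_rot"]).as_matrix()
    print("t",o["clock"],o["position"].round(4),"F",o["ft_force"].round(1),"T",o["torque"].round(2),"yaw",np.degrees(np.arctan2(M[1,1],M[0,1])).round(2),"z",M[:,2].round(3),"to go",(M.T@(np.array([.5910,-.1677,.0933])-o["position"])).round(4))
E
python3 - <<'E'
from h import *
dk()
im=imaging.camera("wrist"); cv2.imwrite("pics/w5.png",im)
E
```

```text
t 25.2 [ 0.588  -0.1685  0.236 ] F [ 0.3 -0.4 -4. ] T [-0.04  0.04  0.  ] yaw -10.83 z [ 0.     0.001 -1.   ] to go [0.0013 0.0028 0.1427]
```

View pics/w5.png

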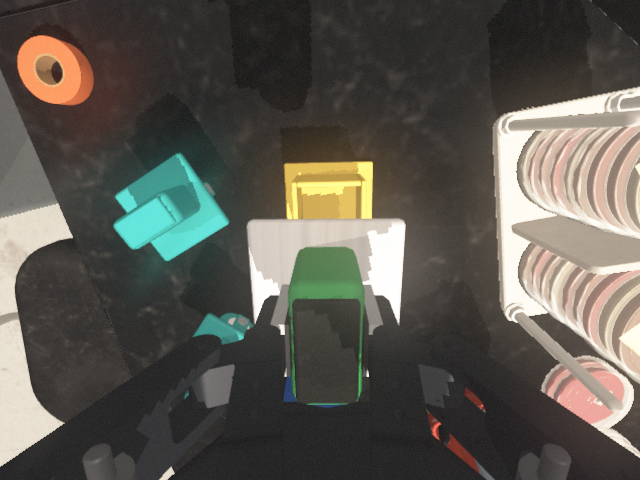

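The dock is empty and straight at (328,190). The roller sits in the grip as before. Lowering it.

Request:
jog_arm([
  {"gripper": 0,"offset": [0.0013,0.0028,0.025],"rotation": [0,0,0.4]},
  {"gripper": 0,"offset": [0,0,0.025],"rotation": [0,0,0]},
  {"gripper": 0,"offset": [0,0,0.02],"rotation": [0,0,0]},
  {"gripper": 0,"offset": [0,0,0],"rotation": [0,0,0]},
  {"gripper": 0,"offset": [0,0,0],"rotation": [0,0,0]},
])

```text
clock: 25.75
position: [0.5911, -0.1686, 0.1666]
ee_rot: [0.774, 0.633, 0.0, 0.0]
ft_force: [0.7, -0.7, -4.4]
grip_width: 0.312
grasp_force: 109.6
```

```bash
python3 -c "
from h import *
dk()"
```

```text
t 25.75 [ 0.5911 -0.1686  0.1666] F [ 0.7 -0.7 -4.4] T [-0.01 -0.06  0.07] yaw -11.42 z [ 0. -0. -1.] to go [ 0.0008 -0.0003  0.0733]
```

Request:
jog_arm([
  {"gripper": 0,"offset": [0.0005,0,0.01],"rotation": [0,0,0]},
  {"gripper": 0,"offset": [0,0,0.01],"rotation": [0,0,0]},
  {"gripper": 0,"offset": [0,0,0.01],"rotation": [0,0,0]},
  {"gripper": 0,"offset": [0,0,0.01],"rotation": [0,0,0]},
  {"gripper": 0,"offset": [0,0,0.01],"rotation": [0,0,0]},
  {"gripper": 0,"offset": [0,0,0.01],"rotation": [0,0,0]},
  {"gripper": 0,"offset": [0,0,0.006],"rotation": [0,0,0]},
  {"gripper": 0,"offset": [0,0,0.004],"rotation": [0,0,0]},
  {"gripper": 0,"offset": [0,0,0],"rotation": [0,0,0]},
  {"gripper": 0,"offset": [0,0,0],"rotation": [0,0,0]},
])

```text
clock: 26.75
position: [0.5913, -0.1681, 0.0962]
ee_rot: [0.774, 0.633, 0.0, 0.0]
ft_force: [-0.7, 0.4, -3.2]
grip_width: 0.314
grasp_force: 109.9
```

```bash
python3 -c "
from h import *
dk()"
```

```text
t 26.75 [ 0.5913 -0.1681  0.0962] F [-0.7  0.4 -3.2] T [-0.02 -0.01 -0.05] yaw -11.47 z [ 0. -0. -1.] to go [ 0.0003 -0.0003  0.0029]
```

Request:
jog_arm([
  {"gripper": 0,"offset": [0,0,0.001],"rotation": [0,0,0]},
  {"gripper": 0,"offset": [0,0,0.001],"rotation": [0,0,0]},
  {"gripper": 0,"offset": [0,0,0.001],"rotation": [0,0,0]},
  {"gripper": 0,"offset": [0,0,0.0005],"rotation": [0,0,0]},
  {"gripper": 0,"offset": [0,0,0],"rotation": [0,0,0]},
  {"gripper": 0,"offset": [0,0,0],"rotation": [0,0,0]},
])

```text
clock: 27.35
position: [0.5913, -0.1679, 0.0933]
ee_rot: [0.774, 0.633, 0.0, -0.0]
ft_force: [-4.7, 1.0, 5.3]
grip_width: 0.313
grasp_force: 111.6
```

```bash
python3 -c "
from h import *
dk()"
```

```text
t 27.35 [ 0.5913 -0.1679  0.0933] F [-4.7  1.   5.3] T [ 0.29  0.8  -0.02] yaw -11.46 z [ 0.     0.001 -1.   ] to go [ 0.0002 -0.0003  0.    ]
```

Request:
jog_arm([
  {"gripper": 0.35,"offset": [0,0,0],"rotation": [0,0,0]},
  {"gripper": 0.4,"offset": [0,0,0],"rotation": [0,0,0]},
  {"gripper": 0.5,"offset": [0,0,0],"rotation": [0,0,0]},
  {"gripper": 0.7,"offset": [0,0,0],"rotation": [0,0,0]},
  {"gripper": 0.9,"offset": [0,0,0],"rotation": [0,0,0]},
  {"gripper": 0.9,"offset": [0,0,0],"rotation": [0,0,0]},
  {"gripper": 0.9,"offset": [0,0,-0.01],"rotation": [0,0,0]},
  {"gripper": 0.9,"offset": [0,0,-0.02],"rotation": [0,0,0]},
  {"gripper": 0.9,"offset": [0,0,-0.03],"rotation": [0,0,0]},
  {"gripper": 0.9,"offset": [0,0,-0.04],"rotation": [0,0,0]},
  {"gripper": 0.9,"offset": [0,0,-0.04],"rotation": [0,0,0]},
  {"gripper": 0.9,"offset": [0,0,0],"rotation": [0,0,0]},
  {"gripper": 0.9,"offset": [0,0,0],"rotation": [0,0,0]},
])

```text
clock: 28.65
position: [0.5915, -0.1681, 0.2338]
ee_rot: [0.774, 0.633, 0.001, 0.001]
ft_force: [-0.6, -0.0, -0.9]
grip_width: 0.902
grasp_force: 0.0
```

```bash
python3 - <<'E'
from h import *
dk()
s=imaging.camera("side"); w=imaging.camera("wrist")
c=np.zeros((450,800,3),np.uint8)
c[:,:400]=cv2.resize(s[200:290,295:375],(400,450),interpolation=cv2.INTER_CUBIC)
c[:,400:]=cv2.resize(w[130:310,250:410],(400,450),interpolation=cv2.INTER_CUBIC)
cv2.imwrite("pics/c6.png",c)
E
```

```text
t 28.65 [ 0.5915 -0.1681  0.2338] F [-0.6 -0.  -0.9] T [-0.   -0.   -0.01] yaw -11.46 z [ 0.002  0.    -1.   ] to go [ 0.0002 -0.0009  0.1405]
```

View pics/c6.png

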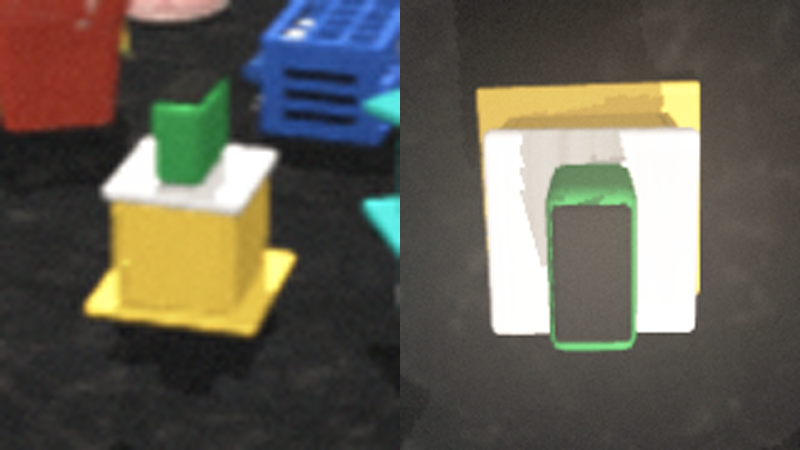

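The roller sits flat on the dock rim and upright, released, with its handle at (190,130) in the side crop.

```bash
python3 -c "
from h import *
print(workorder.hand_in())"
```

```text
the job is handed in; nothing more can be done
None
```

I rolled the cap strip once each way at about 16–22 N, and all eight caps look fully down in the pictures. I set the roller back upright on its dock rim and handed the job in at about 29 s; no verdict came back.

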